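# Clamp a wooden printing block for carving

## Task

Slide the wooden block along the bed of the carving fixture until it sits fully home against the fence, then turn the T-handle clockwise until its clearly rising resistance shows that the block is firmly clamped, and let go. Do not overtighten, which dents the wood, and leave the jar, gouge and ink roller where they are.

Things in the scene. Friction and masses are not known exactly. Their poses are not given: they have to be found in the camera images.
- bed: fixed dark steel bed plate, 255 x 110 x 30 mm high. Origin on the table under the screw axis; x points from its open front end (x = -155 mm) to the fence, z up. Two side rails on it (x -70 to +30 mm, 12 mm wide, 10 mm high) leave a 64 mm wide channel for the block, centred on y = 0.
- fence (a point): foot of the fence's front face, on the bed's top: bed x = 30, y = 0, z = 30 mm, axes as the bed. The fence is an upright steel strip across the bed, 14 mm thick and 20 mm high, that stops the block.
- clamp: fixed grey clamp frame on the bed, same origin and axes as the bed, with its screw and foot. A column behind the fence (x 52 to 94, 70 wide, up to z 140 mm) carries a 46 mm wide arm that overhangs to x = -24 mm, z 106 to 136 mm. The screw at x = y = 0 presses a spring-backed 32 mm steel foot down on the block. The foot starts 1 to 10 mm above it, set differently every time, not measured.
- block: plain wooden block, 140 (x) x 60 (y) x 28 (z) mm, 0.11 to 0.23 kg, loose, flat on the bed in the channel. Origin at the centre of its underside, x along its length, parallel to the bed's x within 0.02 rad at the start. Home, its far end touches the fence: origin at bed x = -40 mm, front end at bed x = -110 mm. It starts 25 to 50 mm short of that.
- bar (a point): centre of the T-handle's steel crossbar, on the screw axis, 180 mm above the table, 40 mm above a 34 mm round boss on the arm; x along the bar, z up. The bar is a 12 mm round rod, 104 mm long over its 14 mm ball ends; the stem below is 12 mm thick. It turns but does not rise or sink. It can be gripped across its middle from above.
- t_handle (a joint): handle angle, rad; grows clockwise seen from above, lowering the foot 3 mm per rad; stays where left. Starts at 0 to 0.7; the foot meets the block between 1.1 and 3.2. Free turning takes up to 0.4 N m (less is read when paused). Past contact the torque rises over that by 0.25 N m per rad: firmly clamped from a rise of 0.15 (50 N), best stop at 0.2 to 0.25; at a rise of 0.31 (105 N) the wood dents.
- ink_jar: round jar with a black cap, 48 mm across, 62 mm high, loose beside the fixture; leave it alone. Origin at the centre of its underside.
- gouge: carving tool 160 mm long lying on the table beside the fixture along its own x; leave it alone. Origin near its middle.
- roller: ink roller lying on the table beside the fixture, about 140 x 90 x 32 mm, wooden handle and black roll; leave it alone. Origin on its underside near the middle, x from handle to roll.
There are look-alikes about, which are no part of the job. Of the things like the block, leave any that is yellow; of the rest the larger one is meant.

How it is judged:
By the outcome, as a careful person would: the job done as asked, in the order asked, and still so for the second after the job is handed in, with the robot touching nothing.
It also fails if it takes over 72 s, if anything falls off the work surface, if the arm or the gripper's body presses on something with over 40 N, if the wrist force passes 120 N, or if a joint passes its speed limit or range.

## Robot

A 6-joint arm with a two-finger parallel gripper is mounted at the origin on the work surface. World frame = base frame: x ahead of the robot, y to its left, z up, the work surface at z = 0. Lengths are in m, angles in rad, forces in N, time in s.
With the tool pointing down it reaches from about 0.225 to 0.875 m from the base axis. Payload 3.4 kg.
Tool frame: the origin (TCP) lies at the very end of the fingers, on their centre line; the grasp point (between the pads) lies 19 mm behind it; z points along the fingers, y is the direction in which the jaws open and shut (so a half turn about z gives the same grasp; the last joint's range is limited). The gripper opens to 85 mm and grips with 20 to 120 N. Pads are 22 mm wide; open, the fingers measure 114 mm over their backs; the gripper's body (76 mm by 85 mm) begins 54 mm behind the grasp point. The pads swing forward as they close: fully open they stand 13 mm farther back than shut.
Start: joints at [-1.387, 0.276, 1.505, -0, 1.361, -0.121], TCP at [0.173, -0.549, 0.231] pointing down, gripper open.
Joint ranges: [-2.89, 2.89], [-0.75, 2.08], [0.22, 2.7], [-1.18, 4.32], [0.11, 2.71], [-2.7, 2.7]. Speed limits (rad/s): [2.57, 2.57, 3.14, 3.14, 3.14, 3.14].

## Interface

Orientations are given as a unit quaternion [w, x, y, z].
In Python, from rig import manip gives the robot as it stands. The module is installed in compiled form; this text tells all that it offers.
- The arm moves only by the tool carry_out, never from a script. Its argument "moves" is one flat list of numbers, 5 for each row, row after row: the opening in per cent of the stroke, from 0 (shut) to 100 (fully open), then the shift along the world's x, y, z in cm, then the turn about the world's z in rad. A call has exactly 10 rows; each row shifts and turns the commanded pose from where the row before left it; what a row does not reach is not made up. A row lasts 1/10 s, in which the tool goes at most 50 mm and 8.59 degrees, less where a joint would pass 70% of its speed; a pose out of reach is approached as far as the arm can. A call is refused whole if a number of a shift passes 5 or a number of a turn 0.15, either way. A call with a gripper value outside its range is refused whole. The fingers move at their own pace and stop on an object; "squeeze" is the grip in N (left out, the last holds). Time passes only in rows, so rows that do not move let the fingers close, or fill a call up. It gives the time, the measured TCP pose, the force and the opening at its end, in the units of the state.
- manip.get_state(): the state, without advancing time (a new reading comes with each control period).
- manip.get_image(name): name is "scene" or "top" or "wrist"; returns the picture (480x640x3 uint8, red, green, blue); there is no depth.
- manip.camera_info(name): a dict with "fov_y" (degrees; the focal length in pixels is half the picture's height over the tangent of half this angle, whatever the lens; pixels are square), "cx", "cy" (the principal point, pixels), "rvec" (rotation vector, rad) and "tvec" (3), from world to camera coordinates, as OpenCV has them; the wrist camera has in their place "hand_eye" (4x4, takes a point from camera to tool coordinates, whose origin is the TCP and whose axes are the flange's). Camera axes: x right, y down, z forward; pixel columns grow to the right and rows downward; lengths in m; the calibration is good to about 2 mm. A picture is of the moment at which its call begins: read the wrist's pose just before it. camera_info takes no time and is no camera call.
- manip.sign_off(): hands the job in, once; it reports no verdict.
The state is a dict: "clock": time; "qpos": joint angles; "qd": joint speeds; "effort": joint torques, N m; "position": TCP position; "ee_rot": TCP orientation; "contact_force": force on the tool from outside, world axes, zero at the start; "moment": the same for the moment, N m; "width": finger opening in m.
Only numpy, scipy, OpenCV 4.12 (cv2) and the standard library are available. Lean on these libraries where they do the work, as an engineer would, in place of code of your own. Each camera call takes 0.05 s, during which the arm holds its last target. There are 200 camera calls.

## Working session

There is one attempt and no reset: what is moved stays moved. The work goes in short steps, Python scripts to look and compute and a tool call to move; the robot and the scene stay as the last step left them, time stands still between calls to the robot, and variables do not carry over. Pictures are saved under pics/ and viewed, about 8 in all and at most 12, crops included, and the job is handed in when it is done.

Besides the shell and the picture viewer there is one more tool, called after "Request:" as a command line: name --argument value ..., lists and objects as JSON in quotes. carry_out: Moves the arm, as the interface text tells. Its arguments: {"type":"object","properties":{"moves":{"type":"array","items":{"type":"number"}},"squeeze":{"type":"number"}},"required":["moves"]}

```bash
mkdir -p pics && python3 - <<'E'
from rig import manip
import cv2
for n in("scene","top"):
    print(n,manip.camera_info(n))
    cv2.imwrite(f"pics/{n}0.png",manip.get_image(n)[:,:,::-1])
print(manip.camera_info("wrist"));print(manip.get_state())
E
```

```text
scene {'fov_y': 42.52237660804855, 'cx': 325.7281680507395, 'cy': 242.34185686612994, 'rvec': array([ 1.696683  ,  1.96283625, -0.73527566]), 'tvec': array([ 0.00761563, -0.37265441,  1.9541846 ])}
top {'fov_y': 52.246601291718996, 'cx': 314.6965883427735, 'cy': 235.44147664956895, 'rvec': array([ 2.16130582, -2.14080322,  0.14485616]), 'tvec': array([0.07214254, 0.61022127, 0.99341845])}
{'fov_y': 66.8408559361061, 'cx': 323.92969481161003, 'cy': 236.1270998057601, 'hand_eye': array([[-1.74309450e-04, -9.55872422e-01, -2.93782032e-01,
         7.46332126e-02],
       [ 9.99999777e-01, -3.55927653e-04,  5.64745281e-04,
        -2.06388223e-04],
       [-6.44389588e-04, -2.93781868e-01,  9.55872271e-01,
        -1.43303621e-01],
       [ 0.00000000e+00,  0.00000000e+00,  0.00000000e+00,
         1.00000000e+00]])}
{'clock': 0.1, 'qpos': array([-1.38700745e+00,  2.76506738e-01,  1.50598912e+00, -2.87369832e-05,
        1.36070915e+00, -1.21008346e-01]), 'qd': array([-3.72084517e-04, -2.15526302e-03, -3.12497211e-03, -7.32543870e-04,
        3.82020707e-04,  9.58049726e-05]), 'effort': array([ 1.98013753e-03, -4.17698193e+01, -2.46404296e+01, -1.67248108e-04,
        5.77434505e-03, -6.12142571e-06]), 'position': array([ 0.17245159, -0.54803939,  0.23054742]), 'ee_rot': array([-8.05335250e-04,  9.88409012e-01,  1.51812301e-01, -3.93450658e-05]), 'contact_force': array([-0.47697428,  0.26139965,  0.34153384]), 'moment': array([-0.02270295,  0.01359543,  0.04284544]), 'width': 0.08527187424843083}
```

View pics/scene0.png

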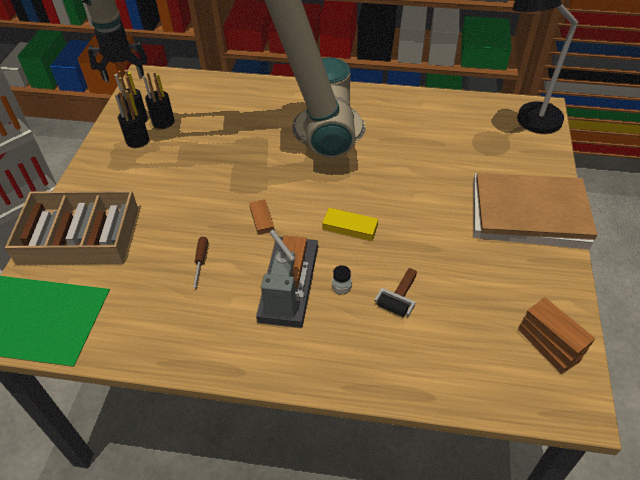

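View pics/top0.png

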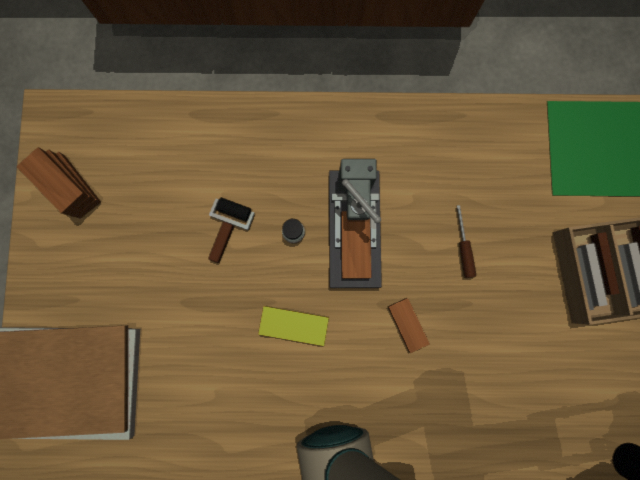

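The lookalikes are a yellow block at top (293,326), a small loose brown one at (408,325), and the brown block in the fixture's channel at (356,247). The last is the larger of the two brown blocks and lies on the bed, so it's the one meant. I'll confirm that in an enlarged crop.

```bash
python3 - <<'E'
import cv2
im=cv2.imread("pics/top0.png")[145:300,275:435]
cv2.imwrite("pics/crop.png",cv2.resize(im,None,fx=3.8,fy=3.8,interpolation=cv2.INTER_CUBIC))
E
```

```text
(no output)
```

View pics/crop.png

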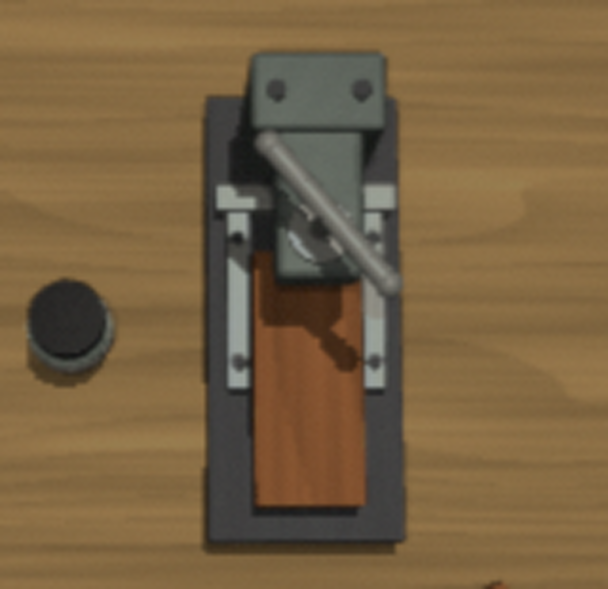

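The crop shows the brown block in the channel: front edge at crop (255..365,506), bed front edge at (207..405,541), bar ends at (265,142) and (392,285).

```bash
cat > h.py <<'E'
import numpy as np,cv2
from rig import manip
from scipy.spatial.transform import Rotation as Ro
def ray(name,uv,z,pose=None):
    c=manip.camera_info(name);f=240/np.tan(np.radians(c["fov_y"]/2))
    d=np.array([(uv[0]-c["cx"])/f,(uv[1]-c["cy"])/f,1])
    if name=="wrist":
        p,q=pose;R=Ro.from_quat(q,scalar_first=True).as_matrix();H=c["hand_eye"]
        o=R@H[:3,3]+p;d=R@H[:3,:3]@d
    else:
        R=cv2.Rodrigues(c["rvec"])[0];o=-R.T@c["tvec"];d=R.T@d
    return o+d*(z-o[2])/d[2]
E
python3 - <<'E'
from h import *
g=lambda u,v,z:ray("top",(275-.37+u/3.8,145-.37+v/3.8),z)
for n,u,v,z in[("bedFL",207,541,.03),("bedFR",405,541,.03),("bedBL",207,97,.03),("bedBR",397,97,.03),("fenceL",217,208,.05),("fenceR",397,208,.05),("railL",228,388,.04),("railR",385,388,.04),("blkFL",255,506,.058),("blkFR",365,506,.058),("bar1",265,142,.18),("bar2",392,285,.18),("colL",250,127,.14),("colR",385,130,.14),("armFL",275,283,.136),("armFR",359,280,.136)]:
    print(n,g(u,v,z).round(4))
E
```

```text
bedFL [0.5017 0.0466 0.03  ]
bedFR [ 0.5027 -0.0632  0.03  ]
bedBL [0.7548 0.048  0.03  ]
bedBR [ 0.7558 -0.0609  0.03  ]
fenceL [0.6858 0.0426 0.05  ]
fenceR [ 0.6867 -0.0577  0.05  ]
railL [0.586  0.0357 0.04  ]
railR [ 0.5869 -0.0515  0.04  ]
blkFL [0.5199 0.0215 0.058 ]
blkFR [ 0.5205 -0.038   0.058 ]
bar1 [0.6913 0.0237 0.18  ]
bar2 [ 0.621  -0.0378  0.18  ]
colL [0.709  0.0289 0.14  ]
colR [ 0.7081 -0.04    0.14  ]
armFL [0.629  0.0159 0.136 ]
armFR [ 0.631  -0.0268  0.136 ]
```

Request:
carry_out --moves '[30,1.5,2.7,0,0.142,30,1.5,2.7,0,0.142,30,1.5,2.7,0,0.142,30,1.5,2.7,0,0.142,30,1.5,2.7,0,0.142,30,1.5,2.7,0,0.142,30,1.5,2.7,0,0.142,30,1.5,2.7,0,0.142,30,1.5,2.7,0,0.142,30,1.5,2.7,0,0.142]' --squeeze 40

```text
clock: 1.1
position: [0.3228, -0.2771, 0.2311]
ee_rot: [-0.0, 0.648, 0.761, 0.0]
contact_force: [0.1, 0.5, -0.7]
width: 0.0255
```

Request:
carry_out --moves '[30,1.5,2.7,0,0.142,30,1.5,2.7,0,0.142,30,1.5,2.7,0,0.142,30,1.5,2.7,0,0.142,30,1.5,2.7,0,0.142,30,1.5,2.7,0,0.142,30,1.5,2.7,0,0.142,30,1.5,2.7,0,0.142,30,1.5,2.7,0,0.142,30,1.5,2.7,0,0.142]'

```text
clock: 2.1
position: [0.4727, -0.0073, 0.231]
ee_rot: [-0.0, -0.005, 1.0, 0.0]
contact_force: [0.5, -0.2, -0.3]
width: 0.0258
```

Request:
carry_out --moves '[30,0,0,-3,0,30,0,0,-3,0,30,0,0,-3,0,30,0,0,-3,0,30,0,0,-3,0,30,0,0,-2,0,30,0,0,-1.5,0,30,0,0,-0.6,0,30,1,0,0,0,30,1,0,0,0]'

```text
clock: 3.1
position: [0.4941, -0.0087, 0.041]
ee_rot: [0.001, -0.002, 1.0, -0.0]
contact_force: [0.2, -1.2, 1.4]
width: 0.0255
```

```bash
python3 - <<'E'
from h import *
s=manip.get_state();print(s["position"],s["contact_force"])
a=manip.get_image("scene")[150:350,230:430,::-1]
b=manip.get_image("top")[145:345,275:435,::-1]
a=cv2.resize(a,(400,400),interpolation=3);b=cv2.resize(b,(320,400),interpolation=3)
cv2.imwrite("pics/c2.png",np.hstack([a,b]))
E
```

```text
[ 0.49411061 -0.00865939  0.04096752] [ 0.1841646  -1.20340888  1.43766214]
```

View pics/c2.png

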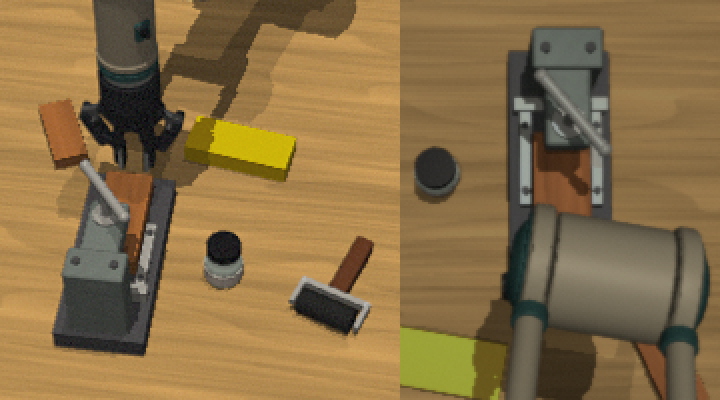

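The fingers stand just behind the block's front end (left half about (135,165)), centred and clear of the bed. Next I push.

Request:
carry_out --moves '[30,0.4,0,0,0,30,0.4,0,0,0,30,0.4,0,0,0,30,0.3,0,0,0,30,0.3,0,0,0,30,0.3,0,0,0,30,0.3,0,0,0,30,0.3,0,0,0,30,0.3,0,0,0,30,0.2,0,0,0]'

```text
clock: 4.2
position: [0.5252, -0.0086, 0.0402]
ee_rot: [0.0, -0.002, 1.0, 0.0]
contact_force: [0.2, 0.5, -1.2]
width: 0.0255
```

Request:
carry_out --moves '[30,0.1,0,0,0,30,0.1,0,0,0,30,0.1,0,0,0,30,0.1,0,0,0,30,0,0,0,0,30,0,0,0,0,30,0,0,0,0,30,0,0,0,0,30,0,0,0,0,30,0,0,0,0]'

```text
clock: 5.2
position: [0.5288, -0.0086, 0.0405]
ee_rot: [0.0, -0.002, 1.0, 0.0]
contact_force: [-0.2, -0.8, 0.7]
width: 0.0254
```

Request:
carry_out --moves '[30,0.1,0,0,0,30,0.1,0,0,0,30,0.1,0,0,0,30,0.1,0,0,0,30,0.1,0,0,0,30,0.05,0,0,0,30,0.05,0,0,0,30,0,0,0,0,30,0,0,0,0,30,0,0,0,0]'

```text
clock: 6.2
position: [0.5347, -0.0085, 0.0403]
ee_rot: [0.0, -0.002, 1.0, 0.0]
contact_force: [-0.6, 0.4, -1.4]
width: 0.0257
```

Request:
carry_out --moves '[30,0.05,0,0,0,30,0.05,0,0,0,30,0.05,0,0,0,30,0.05,0,0,0,30,0,0,0,0,30,0,0,0,0,30,0,0,0,0,30,0,0,0,0,30,0,0,0,0,30,0,0,0,0]'

```text
clock: 7.2
position: [0.5347, -0.0085, 0.0403]
ee_rot: [-0.002, -0.002, 1.0, 0.0]
contact_force: [-5.7, -1.1, 3.5]
width: 0.0257
```

Request:
carry_out --moves '[30,0.05,0,0,0,30,0.05,0,0,0,30,0.05,0,0,0,30,0.05,0,0,0,30,0,0,0,0,30,0,0,0,0,30,0,0,0,0,30,0,0,0,0,30,0,0,0,0,30,0,0,0,0]'

```text
clock: 8.2
position: [0.5347, -0.0085, 0.0403]
ee_rot: [-0.004, -0.002, 1.0, 0.0]
contact_force: [-9.7, -1.1, 7.2]
width: 0.0254
```

Request:
carry_out --moves '[30,-0.2,0,0,0,30,-0.3,0,0,0,30,-1,0,0,0,30,-2,0,0,0,30,-3,0,0,0,30,-3,0,1,0,30,-3,0,3,0,30,-2,0,4,0,30,0,0,4,0,30,0,0,4,0]'

```text
clock: 9.2
position: [0.3929, -0.0084, 0.2021]
ee_rot: [0.001, -0.001, 1.0, -0.0]
contact_force: [1.3, -0.3, -0.9]
width: 0.0255
```

```bash
python3 - <<'E'
from h import *
s=manip.get_state();print(s["position"],s["contact_force"])
im=manip.get_image("top")[145:300,275:435,::-1]
cv2.imwrite("pics/c3.png",cv2.resize(im,None,fx=3.8,fy=3.8,interpolation=2))
E
```

```text
[ 0.39285056 -0.00838543  0.20212989] [ 1.33624966 -0.2979273  -0.86371612]
```

View pics/c3.png

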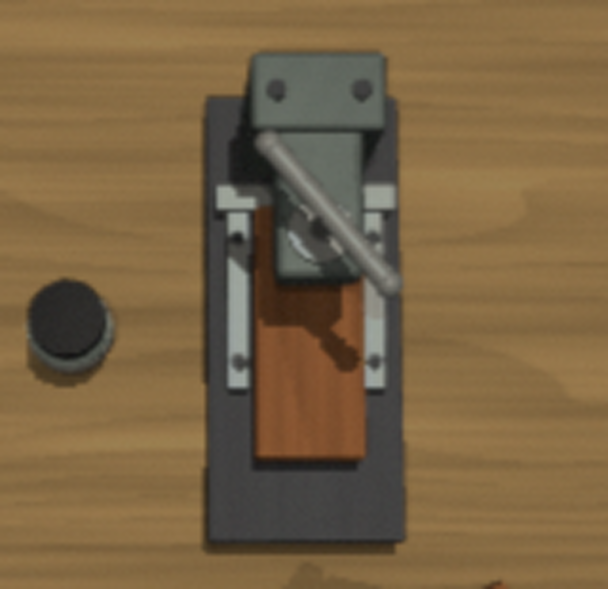

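The front edge is now at crop row 459 and the far end meets the fence line at 208. The push also stalled at 0.5347 m while the force rose, so the block is home. I go above the bar next.

Request:
carry_out --moves '[100,0,0,3,0.072,100,0,0,2,0.072,100,3.3,0,0,0.072,100,3.3,0,0,0.072,100,3.3,0,0,0.072,100,3.3,0.1,0,0.072,100,3.3,0,0,0.072,100,3.3,0,0,0.072,100,3.3,0,0,0.072,100,3.2,0,0,0.069]'

```text
clock: 10.25
position: [0.6583, -0.0075, 0.2499]
ee_rot: [0.001, -0.354, 0.935, -0.0]
contact_force: [-1.2, -0.2, 0.3]
width: 0.0855
```

```bash
python3 - <<'E'
from h import *
s=manip.get_state();print(s["position"],s["ee_rot"],s["qpos"])
cv2.imwrite("pics/w1.png",manip.get_image("wrist")[:,:,::-1])
E
```

```text
[ 0.65832655 -0.00745076  0.24991872] [ 6.64842261e-04 -3.53782983e-01  9.35327286e-01 -1.63917498e-04] [-1.17104510e-01  3.93887312e-01  1.28108518e+00  3.23323032e-04
  1.46528894e+00 -2.41116001e+00]
```

View pics/w1.png

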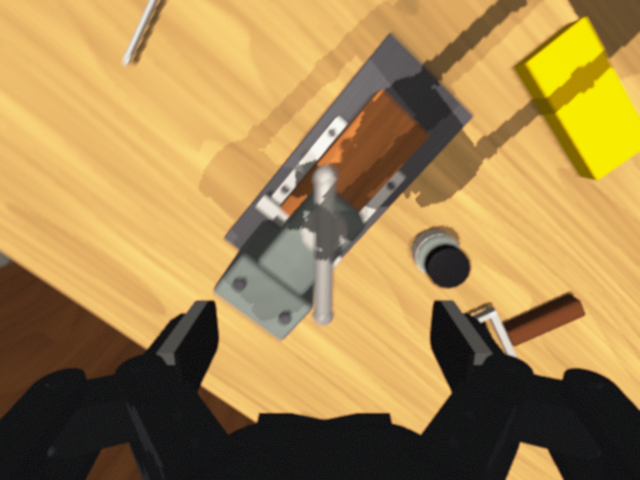

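```bash
python3 - <<'E'
from h import *
s=manip.get_state();P=(s["position"],s["ee_rot"])
a=ray("wrist",(324,174),.18,P);b=ray("wrist",(323,317),.18,P)
print(a,b,(a+b)/2,np.arctan2(*(a-b)[1::-1])+np.pi*0, np.linalg.norm(a-b),2*np.arctan2(P[1][2],P[1][1]))
E
```

```text
[ 0.62846273 -0.03927425  0.18      ] [0.69874645 0.0221033  0.18      ] [ 0.66360459 -0.00858547  0.18      ] -2.4237362113207848 0.09331132697275799 3.86660988062317
```

```bash
python3 - <<'E'
from h import *
s=manip.get_state();print(s["position"],2*np.arctan2(s["ee_rot"][2],s["ee_rot"][1]))
P=(np.array([0.65832655,-0.00745076,0.24991872]),[6.64842261e-04,-3.53782983e-01,9.35327286e-01,-1.63917498e-04])
a=ray("wrist",(324,174),.18,P);b=ray("wrist",(323,317),.18,P)
print((a+b)/2,np.arctan2(*(a-b)[1::-1])+2*np.pi,2*np.arctan2(P[1][2],P[1][1]))
E
```

```text
[ 0.66391771 -0.00776249  0.24876722] 3.86660988062317
[ 0.6578819 -0.0080399  0.18     ] 3.8576683313048243 3.8648179907923303
```

Request:
carry_out --moves '[100,-0.4,0,0,-0.007,100,-0.3,0,0,0,100,0,0,-2,0,100,0,0,-2,0,100,0,0,-2,0,100,0,0,-1.5,0,100,0,0,-1.3,0,100,0,0,0,0,100,0,0,0,0,100,0,0,0,0]' --squeeze 60

```text
clock: 11.3
position: [0.6501, -0.0076, 0.1636]
ee_rot: [0.001, -0.349, 0.937, -0.0]
contact_force: [-0.3, -0.0, 0.2]
width: 0.0853
```

Request:
carry_out --moves '[100,0.4,0,-0.1,0,100,0.3,0,-0.1,0,100,0,0,0,0,100,0,0,0,0,60,0,0,0,0,40,0,0,0,0,25,0,0,0,0,10,0,0,0,0,0,0,0,0,0,0,0,0,0,0]'

```text
clock: 12.3
position: [0.6566, -0.0076, 0.1605]
ee_rot: [0.0, -0.349, 0.937, 0.0]
contact_force: [-0.4, 0.1, 0.7]
width: 0.0104
```

Request:
carry_out --moves '[0,0,0,0,0,0,0,0,0,0,0,0,0,0,0,0,0,0,0,0,0,0,0,0,0,0,0,0,0,0,0,0,0,0,0,0,0,0,0,0,0,0,0,0,0,0,0,0,0,0]'

```text
clock: 13.3
position: [0.6566, -0.0076, 0.1605]
ee_rot: [0.0, -0.349, 0.937, -0.0]
contact_force: [-1.3, -0.1, 4.0]
width: 0.01
```

```bash
cat > st.py <<'E'
from h import *
s=manip.get_state()
print(s["clock"],s["position"].round(4),"yaw",round(2*np.arctan2(s["ee_rot"][2],s["ee_rot"][1]),4),"F",s["contact_force"].round(2),"M",s["moment"].round(3),"q6",s["qpos"][5].round(3),"e6",s["effort"][5].round(3),s["width"].round(4))
E
python3 st.py
```

```text
Traceback (most recent call last):
  File "st.py", line 3, in <module>
    print(s["clock"],s["position"].round(4),"yaw",round(2*np.arctan2(s["ee_rot"][2],s["ee_rot"][1]),4),"F",s["contact_force"].round(2),"M",s["moment"].round(3),"q6",s["qpos"][5].round(3),"e6",s["effort"][5].round(3),s["width"].round(4))
                                                                                                                                                                                                                        ^^^^^^^^^^^^^^^^
AttributeError: 'float' object has no attribute 'round'
```

Request:
carry_out --moves '[0,0,0,0,-0.03,0,0,0,0,-0.03,0,0,0,0,-0.03,0,0,0,0,-0.03,0,0,0,0,-0.03,0,0,0,0,-0.03,0,0,0,0,-0.03,0,0,0,0,-0.03,0,0,0,0,-0.03,0,0,0,0,-0.03]'

```text
clock: 14.3
position: [0.6567, -0.0078, 0.1605]
ee_rot: [0.0, -0.204, 0.979, -0.0]
contact_force: [0.0, -2.1, 5.2]
width: 0.0104
```

```bash
sed -i 's/s\["width"\].round(4)/round(float(s["width"]),4)/' st.py && python3 st.py
```

```text
14.3 [ 0.6567 -0.0078  0.1605] yaw 3.5523 F [ 0.01 -2.05  5.22] M [-0.236  0.143  0.366] q6 -2.099 e6 0.155 0.0104
```

Request:
carry_out --moves '[0,0,0,0,-0.03,0,0,0,0,-0.03,0,0,0,0,-0.03,0,0,0,0,-0.03,0,0,0,0,-0.03,0,0,0,0,-0.03,0,0,0,0,-0.03,0,0,0,0,-0.03,0,0,0,0,-0.03,0,0,0,0,-0.03]'

```text
clock: 15.3
position: [0.6568, -0.008, 0.1605]
ee_rot: [0.0, -0.055, 0.998, -0.0]
contact_force: [0.3, -2.5, 5.7]
width: 0.0101
```

```bash
for i in 1; do python3 st.py; done
```

```text
15.3 [ 0.6568 -0.008   0.1605] yaw 3.2523 F [ 0.33 -2.52  5.72] M [-0.394  0.143  0.433] q6 -1.799 e6 0.156 0.0101
```

Request:
carry_out --moves '[0,0,0,0,-0.03,0,0,0,0,-0.03,0,0,0,0,-0.03,0,0,0,0,-0.03,0,0,0,0,-0.03,0,0,0,0,-0.03,0,0,0,0,-0.03,0,0,0,0,-0.03,0,0,0,0,-0.03,0,0,0,0,-0.03]'

```text
clock: 16.3
position: [0.6568, -0.0083, 0.1605]
ee_rot: [0.0, 0.095, 0.996, -0.001]
contact_force: [-0.9, -3.3, 3.9]
width: 0.0103
```

```bash
python3 st.py
```

```text
16.3 [ 0.6568 -0.0083  0.1605] yaw 2.9523 F [-0.95 -3.3   3.9 ] M [-0.483  0.147  0.377] q6 -1.499 e6 0.157 0.0103
```

Request:
carry_out --moves '[0,0,0,0,-0.03,0,0,0,0,-0.03,0,0,0,0,-0.03,0,0,0,0,-0.03,0,0,0,0,-0.03,0,0,0,0,-0.03,0,0,0,0,-0.03,0,0,0,0,-0.03,0,0,0,0,-0.03,0,0,0,0,-0.03]'

```text
clock: 17.3
position: [0.6567, -0.0086, 0.1605]
ee_rot: [0.0, 0.242, 0.97, -0.001]
contact_force: [-1.3, -3.3, 5.2]
width: 0.0105
```

```bash
python3 st.py
```

```text
17.3 [ 0.6567 -0.0086  0.1605] yaw 2.6522 F [-1.25 -3.28  5.22] M [-0.517  0.122  0.369] q6 -1.199 e6 0.157 0.0105
```

Request:
carry_out --moves '[0,0,0,0,-0.03,0,0,0,0,-0.03,0,0,0,0,-0.03,0,0,0,0,-0.03,0,0,0,0,-0.03,0,0,0,0,-0.03,0,0,0,0,-0.03,0,0,0,0,-0.03,0,0,0,0,-0.03,0,0,0,0,-0.03]'

```text
clock: 18.3
position: [0.6565, -0.0088, 0.1605]
ee_rot: [0.0, 0.384, 0.923, -0.001]
contact_force: [-0.8, -3.9, 5.2]
width: 0.01
```

```bash
python3 st.py
```

```text
18.3 [ 0.6565 -0.0088  0.1605] yaw 2.3523 F [-0.78 -3.89  5.2 ] M [-0.592  0.227  0.424] q6 -0.899 e6 0.172 0.01
```

Request:
carry_out --moves '[0,0,0,0,-0.03,0,0,0,0,-0.03,0,0,0,0,-0.03,0,0,0,0,-0.03,0,0,0,0,-0.03,0,0,0,0,-0.03,0,0,0,0,-0.03,0,0,0,0,-0.03,0,0,0,0,-0.03,0,0,0,0,-0.03]'

```text
clock: 19.3
position: [0.6563, -0.009, 0.1605]
ee_rot: [0.0, 0.518, 0.855, -0.001]
contact_force: [-1.3, -4.4, 5.8]
width: 0.01
```

```bash
python3 st.py
```

```text
19.3 [ 0.6563 -0.009   0.1605] yaw 2.0525 F [-1.34 -4.42  5.78] M [-0.685  0.264  0.501] q6 -0.599 e6 0.234 0.01
```

Request:
carry_out --moves '[0,0,0,0,-0.03,0,0,0,0,-0.03,0,0,0,0,-0.03,0,0,0,0,-0.03,0,0,0,0,-0.03,0,0,0,0,-0.03,0,0,0,0,-0.03,0,0,0,0,-0.03,0,0,0,0,-0.03,0,0,0,0,-0.03]'

```text
clock: 20.3
position: [0.656, -0.0091, 0.1605]
ee_rot: [0.001, 0.64, 0.768, -0.001]
contact_force: [-1.5, -5.6, 6.2]
width: 0.0103
```

```bash
python3 st.py
```

```text
20.3 [ 0.656  -0.0091  0.1605] yaw 1.7527 F [-1.53 -5.63  6.25] M [-0.621  0.369  0.507] q6 -0.299 e6 0.296 0.0103
```

Request:
carry_out --moves '[0,0,0,0,-0.02,0,0,0,0,-0.02,0,0,0,0,-0.02,0,0,0,0,-0.02,0,0,0,0,-0.02,0,0,0,0,-0.02,0,0,0,0,-0.02,0,0,0,0,-0.02,0,0,0,0,-0.03,0,0,0,0,-0.03]'

```text
clock: 21.3
position: [0.6558, -0.0091, 0.1605]
ee_rot: [0.001, 0.72, 0.694, -0.001]
contact_force: [-2.1, -4.5, 6.6]
width: 0.0107
```

```bash
python3 st.py
```

```text
21.3 [ 0.6558 -0.0091  0.1605] yaw 1.5329 F [-2.09 -4.52  6.59] M [-0.681  0.404  0.599] q6 -0.079 e6 0.34 0.0107
```

Request:
carry_out --moves '[0,0,0,0,0,0,0,0,0,0,15,0,0,0,0,30,0,0,0,0,60,0,0,0,0,100,0,0,0,0,100,0,0,0,0,100,0,0,0,0,100,0,0,0,0,100,0,0,0,0]'

```text
clock: 22.3
position: [0.6566, -0.0075, 0.1603]
ee_rot: [0.0, 0.72, 0.694, 0.0]
contact_force: [0.0, 1.1, -1.0]
width: 0.0854
```

Request:
carry_out --moves '[100,0,0,1,0,100,0,0,2,0,100,0,0,3,0,100,0,0,3,0,100,-4,0,0,0,100,-4,0,0,0,100,-4,0,0,0,100,-4,0,0,0,100,-4,0,0,0,100,-4,0,0,0]'

```text
clock: 23.3
position: [0.4151, -0.0075, 0.2511]
ee_rot: [0.001, 0.72, 0.694, 0.0]
contact_force: [-0.2, -0.7, 0.5]
width: 0.0854
```

```bash
python3 - <<'E'
import st
from h import *
a=manip.get_image("scene")[150:350,180:430,::-1]
b=manip.get_image("top")[145:300,275:435,::-1]
a=cv2.resize(a,(400,320),interpolation=2);b=cv2.resize(b,(400,388),interpolation=2)
a=cv2.copyMakeBorder(a,0,68,0,0,0)
cv2.imwrite("pics/end.png",np.hstack([a,b]))
E
```

```text
23.3 [ 0.4151 -0.0075  0.2511] yaw 1.5349 F [-0.19 -0.73  0.54] M [-0.039  0.017  0.009] q6 -0.15 e6 0.145 0.0854
```

View pics/end.png

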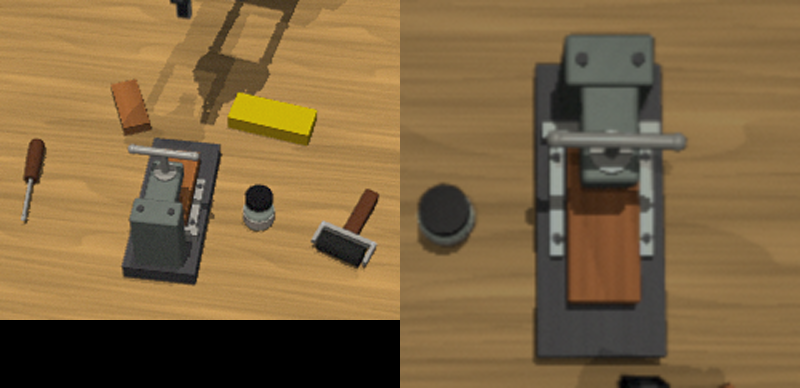

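The bar now lies across the bed (right half, (555..680,140)), at the angle the tool left it. The block's front edge is at row 301, which is unchanged and still home, and the jar, gouge and roller haven't moved.

```bash
python3 -c "
from rig import manip
print(manip.sign_off())"
```

```text
the job is handed in; nothing more can be done
None
```

The block is home against the fence and clamped, and I handed the job in at about 23 s of the 72 s allowed. No verdict was reported.

- **Block:** I slid it about 26 mm. The push then stalled at one position while the force rose to about 10 N. The last picture shows its front edge unmoved after clamping.
- **Clamp:** I turned the T-handle clockwise about 2.3 rad in one grip and estimate the foot met the block after about 1.43 rad. I stopped about 0.9 rad past contact, then let go and backed off. The torque rise was about 0.21 to 0.22 N m, inside the best-stop range of 0.2 to 0.25 and well below denting at 0.31.
- **Other items:** the jar, gouge and ink roller look untouched in the last picture.

**Checks that disagreed:**
- Single wrist-torque readings scattered by about 0.03 N m. One, 0.3 rad past the previous reading, showed almost no rise.
- The last joint's effort rose steadily, but at about 0.21 per rad instead of the expected 0.25. Taken unscaled it gives a rise of about 0.18 N m, which still counts as firmly clamped and undented.

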